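Pack the spares tray and hold the row against its sprung pad

ROBOT

A 6-joint arm with a two-finger parallel gripper is mounted at the origin on a cart in front of the work surface, level with it; the furniture and walls round the work are solid. World frame = base frame: x ahead of the robot, y to its left, z up, the work surface at z = 0. Lengths are in m, angles in degrees, forces in N, time in s.
With the tool pointing down it reaches from about 0.3 to 0.75 m from the base axis. Payload 8.5 kg.
Tool frame: the origin (TCP) lies midway between the tips of the shut fingers; the grasp point (between the pads) lies 19 mm behind it; z points along the fingers, y is the direction in which the jaws open and shut (so a half turn about z gives the same grasp; the last joint's range is limited). The gripper opens to 85 mm and grips with 20 to 120 N. Pads are 22 mm wide; open, the fingers measure 114 mm over their backs; the gripper's body (76 mm by 85 mm) begins 54 mm behind the grasp point. The pads swing forward as they close: fully open they stand 13 mm farther back than shut.
Start: joints at [-77.309, 21.807, 74.336, -0, 83.858, -12.336], TCP at [0.233, -0.498, 0.231] pointing down, gripper open.
Joint ranges: [-178.18, 178.18], [-50.72, 133.34], [12.68, 142.11], [-81.47, 261.47], [9.98, 163.14], [-165.26, 165.26]. Speed limits (degrees/s): [136.94, 136.94, 180, 180, 180, 180].

INTERFACE

Orientations are given as a 3x3 rotation matrix whose columns are the frame's x, y, z axes.
In Python, from rig import env, eyes, close_job gives the robot as it stands.
- The arm moves only by the tool jog_arm, never from a script. Its argument "deltas" is one flat list of numbers, 7 for each row, row after row: the shift along the tool's x, y, z in units of 0.75 m (1.0 is 0.75 m), then the turn, a rotation vector about the tool's x, y, z in units of 180 degrees (1.0 is 180 degrees), then the gripper command: -1 is fully open, 1 is shut, values between are in proportion. In form: [dx, dy, dz, ax, ay, az, fingers, dx, dy, dz, ax, ay, az, fingers, ...]. A call has 1 to 12 rows; each row is the pose to reach, as a shift and turn from the pose commanded when the call began, along the tool's axes at that moment, turning the shorter way round; what a row does not reach only later rows make up. A row lasts 1/12 s, in which the tool goes at most 41.7 mm and 7.16 degrees, less where a joint would pass 70% of its speed; a pose out of reach is approached as far as the arm can. A call with a number of a shift or a turn outside -1 to 1 is refused whole. A call with a gripper value outside its range is refused whole. The fingers move at their own pace and stop on an object; "grip_force" is the grip in N (left out, the last holds). Time passes only in rows, so rows that repeat a pose let the fingers close. It gives the time, the measured TCP pose, the force and the opening at its end, in the units of the state.
- env.observe(): the state, without advancing time (a new reading comes with each control period).
- eyes.get_image(name): name is "side" or "top" or "wrist"; returns the picture (480x640x3 uint8, red, green, blue); there is no depth.
- eyes.camera_params(name): a dict with "intrinsics" (3x3 intrinsics, pixels), "R" (3x3) and "t" (3): a world point X has camera coordinates R X + t; the wrist camera has in their place "mount" (4x4, takes a point from camera to tool coordinates, whose origin is the TCP and whose axes are the flange's). Camera axes: x right, y down, z forward; pixel columns grow to the right and rows downward; lengths in m; the calibration is good to about 2 mm. The wrist camera is an equidistant fisheye: a pixel r from the principal point sees the ray r / f radians off the axis. A picture is of the moment at which its call begins: read the wrist's pose just before it. camera_params takes no time and is no camera call.
- close_job(): hands the job in, once; it reports no verdict.
The state is a dict: "time_s": time; "q": joint angles; "qvel": joint speeds; "joint_efforts": joint torques, N m; "position": TCP position; "tool_rot": TCP orientation; "ft_force": force on the tool from outside, world axes, zero at the start; "wrist_torque": the same for the moment, N m; "grip_width": finger opening in m.
Only numpy, scipy, OpenCV 4.12 (cv2) and the standard library are available. Lean on these libraries where they do the work, as an engineer would, in place of code of your own. Each camera call takes 0.05 s, during which the arm holds its last target.

TASK

Pack the spares tray: put the small carton flat into the channel behind the spool, lying crosswise so that it fills the width, then put the square finger-cot box flat behind the carton. Press the row tight through the finger-cot box against the sprung pad until the pad's face stands midway between the two dark marks across the tray's rails, never running the pad back to its stop, and finish while still holding that steady push, so that I can screw the retaining bar on. Leave the bar, the cutters and the screw jar where they are.

Things in the scene. Friction and masses are not known exactly. Their poses are not given: they have to be found in the camera images.
- tray: Fixed aluminium tray. Origin on the bench under the channel's centre line; x along the channel to the pad, y across, z up. Floor top at z = 4 mm, x = -136 to 124 mm. Channel 68 mm wide between rails 5 mm thick, tops at z = 12 mm. -x end open (6 mm high ears outside the rails at x = -118, out to y = +-49). End wall 44 mm high behind the pad, x = 114 to 124. Dark marks round the rails at x = 87 and 97.
- pad (a joint): Travel of the sprung grey pad along the tray's +x, in m: 0 = pushed out by its springs (as at the start), 0.024 = hard against its stop. No friction; stiffness 0.8 N per mm, no preload. The pad's face is on the two marks at 0.007 and 0.017, midway at 0.012 (about 10 N).
- pad_face (a point): Point on the centre of the pad's face that looks along the tray's -x; at tray x = 80 mm when the joint is 0, moves with the pad. Axes as the tray's. Face is 76 mm wide above the rails and reaches from 5 to 41 mm above the bench.
- spool: White spool of solder wire standing in the channel between pad and the open end, a little short of the pad. Flanges 56 mm diameter (up to 4 mm less across slight flats), 36 mm high, 0.21 kg. Origin at centre of underside, on the axis.
- carton: Small brown cardboard carton, 45 (its x) x 62 (its y) x 32 mm high, about 0.05 kg, rigid, lying on the bench at the start. Origin at the centre of its underside. In the tray its y lies across the channel (either way round).
- cots_box: White square box with rounded corners and a blue lid (lid fixed), 52 x 52 x 34 mm high, about 0.03 kg, rigid, on the bench at the start. Origin at the centre of its underside.
- bar: Bystander: flat aluminium retaining bar with two holes, 16 x 104 x 6 mm, on the bench. Origin at centre of underside.
- cutters: Bystander: side cutters with red grips, 45 x 120 x 12 mm, lying on the bench. Origin at centre of underside.
- jar: Bystander: screw jar with black lid, 43 mm diameter, 46 mm high. Origin at centre of underside.
There are look-alikes about, which are no part of the job. What is shaped like the carton but pink or turquoise is not meant.

How it is judged:
By the outcome, as a careful person would: the job done as asked, in the order asked, and still so for the second after the job is handed in, while the arm keeps its last pose, push and grip.
It also fails if it takes over 53 s, if anything falls off the work surface, if the arm or the gripper's body presses on something with over 40 N, if the wrist force passes 120 N, or if a joint passes its speed limit or range.

## Working session

There is one attempt and no reset: what is moved stays moved. The work goes in short steps, Python scripts to look and compute and a tool call to move; the robot and the scene stay as the last step left them, time stands still between calls to the robot, and variables do not carry over. Pictures are saved under pics/ and viewed, and the job is handed in when it is done.

Besides the shell and the picture viewer there is one more tool, called after "Call:" as name(argument=value, ...), one argument or row to a line, values as JSON. jog_arm: Moves the arm, as the interface text tells. Its arguments: {"type":"object","properties":{"deltas":{"type":"array"},"grip_force":{"type":"number"}},"required":["deltas"]}

```bash
ls; mkdir -p pics
python3 - <<'E'
from rig import env, eyes
import cv2
s=env.observe()
for k,v in s.items(): print(k,v)
for n in ("side","top","wrist"):
    p=eyes.camera_params(n)
    print(n,p)
    im=eyes.get_image(n); cv2.imwrite(f"pics/{n}0.png",im[:,:,::-1])
E
```

```text
pics
time_s 0.0
q [-7.73078397e+01  2.18417834e+01  7.43844535e+01 -4.43593798e-04
  8.38580329e+01 -1.23342019e+01]
qvel [-0.02738711 -0.12685876 -0.07007243 -0.00815867 -0.03535101  0.04148085]
joint_efforts [-2.21342598e-03 -4.48466206e+01 -2.31277370e+01 -3.88190465e-04
  4.84126154e-03  1.22002913e-05]
position [ 0.23261407 -0.49806874  0.23070611]
tool_rot [[ 9.06112940e-01  4.23035733e-01 -3.30660030e-04]
 [ 4.23035751e-01 -9.06111858e-01  1.43315550e-03]
 [ 3.06661012e-04 -1.43848175e-03 -9.99998918e-01]]
ft_force [-0.81356697 -0.3171709  -0.70394967]
wrist_torque [-0.00077579  0.00573852  0.02857394]
grip_width 0.08532196778466228
side {'intrinsics': array([[458.28932095,   0.        , 311.07490951],
       [  0.        , 458.28932095, 239.72561175],
       [  0.        ,   0.        ,   1.        ]]), 'R': array([[-0.90354293, -0.42786888,  0.02320316],
       [-0.2514489 ,  0.48558841, -0.8372439 ],
       [ 0.34696343, -0.76232022, -0.54633714]]), 't': array([0.44596467, 0.16372829, 0.73548709])}
top {'intrinsics': array([[448.95373563,   0.        , 322.48425109],
       [  0.        , 448.95373563, 250.09546152],
       [  0.        ,   0.        ,   1.        ]]), 'R': array([[ 0.01674589, -0.99985712, -0.00230444],
       [-0.99546148, -0.01645624, -0.09373174],
       [ 0.09368043,  0.00386361, -0.99559482]]), 't': array([-0.01348882,  0.49927633,  0.91671062])}
wrist {'intrinsics': array([[371.64829954,   0.        , 318.76784645],
       [  0.        , 371.64829954, 242.45844418],
       [  0.        ,   0.        ,   1.        ]]), 'mount': array([[-1.11983568e-03, -9.61050947e-01, -2.76368999e-01,
         6.94775540e-02],
       [ 9.99998963e-01, -1.32635518e-03,  5.60339196e-04,
        -7.71719445e-04],
       [-9.05077968e-04, -2.76368085e-01,  9.61051436e-01,
        -1.43474871e-01],
       [ 0.00000000e+00,  0.00000000e+00,  0.00000000e+00,
         1.00000000e+00]])}
```

View pics/top0.png

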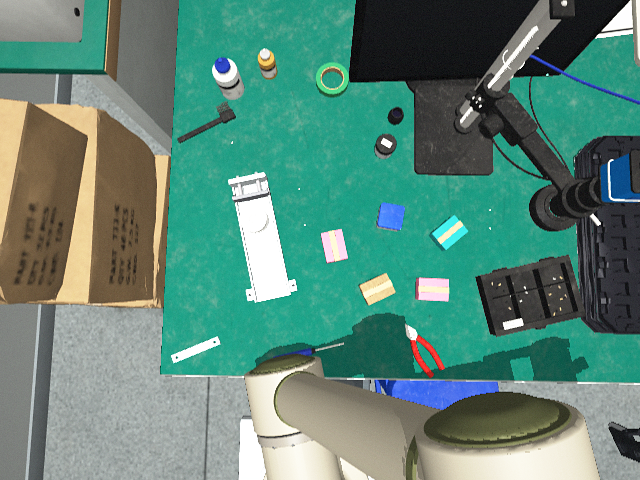

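View pics/side0.png

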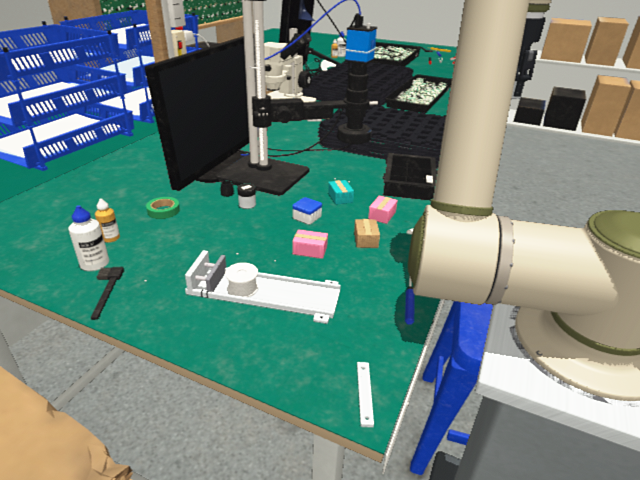

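View pics/wrist0.png

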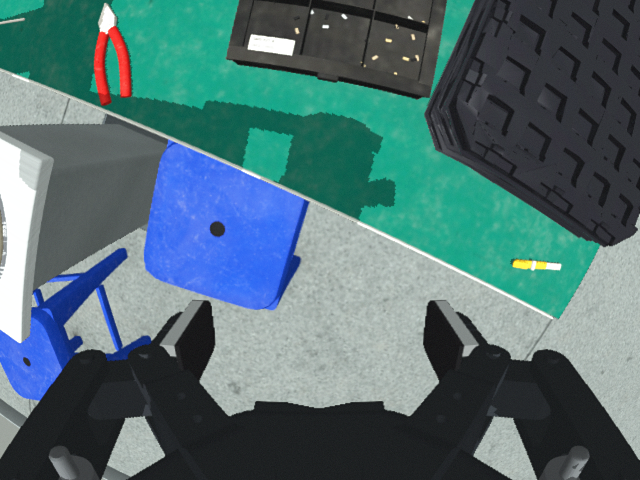

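```bash
cat > h.py <<'E'
import numpy as np, cv2
from rig import env, eyes
def ray2plane(name,uv,z):
    p=eyes.camera_params(name);K,R,t=p['intrinsics'],p['R'],p['t']
    d=R.T@np.linalg.inv(K)@np.array([uv[0],uv[1],1.]); c=-R.T@t
    return c+d*(z-c[2])/d[2]
def proj(name,X):
    p=eyes.camera_params(name);x=p['R']@np.asarray(X,float)+p['t'];u=p['intrinsics']@x
    return u[:2]/u[2]
E
python3 - <<'E'
import cv2
im=cv2.imread('pics/top0.png')
a=im[165:310,220:320];b=im[190:315,310:460]
cv2.imwrite('pics/c1.png',cv2.resize(a,None,fx=4,fy=4,interpolation=cv2.INTER_CUBIC))
cv2.imwrite('pics/c2.png',cv2.resize(b,None,fx=4.5,fy=4.5,interpolation=cv2.INTER_CUBIC))
E
```

```text
(no output)
```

View pics/c1.png

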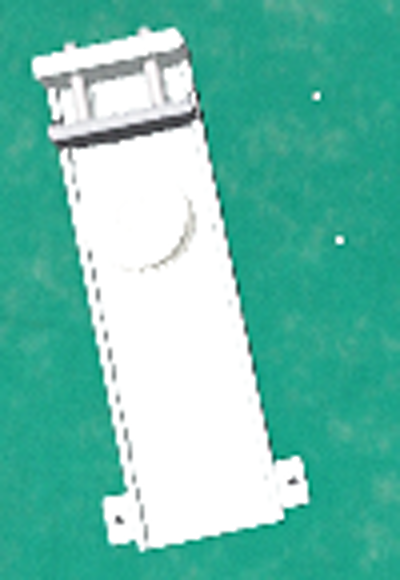

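View pics/c2.png

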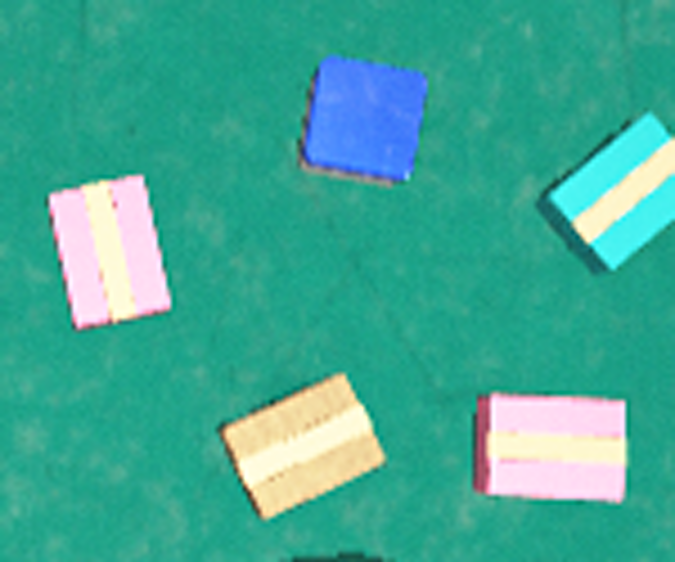

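```bash
cat > fit.py <<'E'
import numpy as np, cv2, sys
from h import *
from scipy.optimize import minimize
S=4
P={n:eyes.camera_params(n) for n in('side','top')}
def pj(n,X):
    p=P[n];x=X@p['R'].T+p['t'];u=x@p['intrinsics'].T
    return u[:,:2]/u[:,2:]
def box(x0,x1,y0,y1,z0,z1): return np.array([[x,y,z] for x in(x0,x1) for y in(y0,y1) for z in(z0,z1)])/1000.
def rbox(a,h,r):
    t=np.linspace(0,2*np.pi,40,endpoint=False);q=np.stack([np.cos(t),np.sin(t)],1)
    q=np.sign(q)*(a/2-r)+q*r
    return np.vstack([np.c_[q,0*t],np.c_[q,0*t+h]])/1000.
def cyl(r,z0,z1):
    t=np.linspace(0,2*np.pi,60);return np.vstack([np.c_[r*np.cos(t),r*np.sin(t),0*t+z] for z in(z0,z1)])/1000.
def render(parts,x,n,roi):
    c,s=np.cos(x[2]),np.sin(x[2]);R=np.array([[c,-s,0],[s,c,0],[0,0,1]])
    m=np.zeros(((roi[3]-roi[1])*S,(roi[2]-roi[0])*S),np.uint8)
    for p in parts:
        u=(pj(n,p@R.T+[x[0],x[1],0])-[roi[0]-.5,roi[1]-.5])*S-.5
        h=cv2.convexHull(u.astype(np.float32))
        cv2.fillConvexPoly(m,np.round(h*16).astype(np.int32),1,shift=4)
    return m
def fit(parts,masks,x0,verbose=True):
    # masks: name->(roi, bool mask at roi upsampled)
    def cost(x):
        c=0
        for n,(roi,m) in masks.items():
            r=render(parts,x,n,roi);c+=np.sum(r!=m)/max(m.sum(),1)
        return c
    best=None
    for d in(0,.1,-.1):
        sim=np.array(x0)+np.array([[0,0,d],[.01,0,d],[0,.01,d],[0,0,d+.15]])
        r=minimize(cost,x0,method='Nelder-Mead',options=dict(initial_simplex=sim,xatol=1e-5,fatol=1e-5,maxiter=400))
        if best is None or r.fun<best.fun:best=r
    return best.x,best.fun
def up(m,roi):
    a=m[roi[1]:roi[3],roi[0]:roi[2]].astype(np.float32)
    a=cv2.resize(a,None,fx=S,fy=S,interpolation=cv2.INTER_LINEAR)
    return (a>.5).astype(np.uint8)
def notgreen(im):
    h=cv2.cvtColor(im,cv2.COLOR_RGB2HSV).astype(int)
    return ~((h[...,0]>70)&(h[...,0]<95)&(h[...,1]>90))
def biggest(m,seed):
    k,l=cv2.connectedComponents(m.astype(np.uint8));v=l[seed[1],seed[0]]
    assert v>0; 
    f=(l==v).astype(np.uint8)
    cs,_=cv2.findContours(f,cv2.RETR_EXTERNAL,cv2.CHAIN_APPROX_NONE)
    return cv2.drawContours(f,cs,-1,1,-1)
TRAY=[box(-136,124,-39,39,0,12),box(114,124,-39,39,0,44),box(80,86,-38,38,5,41),box(-126,-110,-49,49,0,6),cyl(28,4,40)+[0.03,0,0]]
CART=[box(-22.5,22.5,-31,31,0,32)]
COTS=[rbox(52,34,6)]
E
cat > f0.py <<'E'
from fit import *
im={n:cv2.imread(f'pics/{n}0.png')[:,:,::-1] for n in('side','top')}
ng={n:notgreen(im[n]) for n in im}
for nm,parts,seeds,zz in(('tray',TRAY,dict(top=(265,250),side=(290,297)),6),('carton',CART,dict(top=(377,289),side=(367,230)),32),('cots',COTS,dict(top=(391,216),side=(307,207)),34)):
    ms={}
    for n,s in seeds.items():
        b=biggest(ng[n],s);x,y,w,h=cv2.boundingRect(b);roi=(x-12,y-12,x+w+12,y+h+12);ms[n]=(roi,up(b,roi))
        print(nm,n,'bbox',x,y,w,h)
    x0=np.r_[ray2plane('top',seeds['top'],zz/1e3)[:2],{'tray':.2,'carton':.4,'cots':0}[nm]]
    for sel in(('top',),('side',),('top','side')):
        x,f=fit(parts,{k:ms[k] for k in sel},x0);print(nm,sel,np.round(x[:2]*1e3,1),np.round(np.degrees(x[2]),2),round(f,4))
E
python3 f0.py
```

```text
tray top bbox 228 172 69 131
tray side bbox 185 250 156 74
tray ('top',) [530.1 129.4] 13.11 0.0368
tray ('side',) [531.8 128.5] 13.22 0.0403
tray ('top', 'side') [531.2 129.2] 13.29 0.0867
carton top bbox 359 273 37 33
carton side bbox 0 0 640 480
carton ('top',) [ 421.3 -119.4] 25.91 0.0313Traceback (most recent call last):
  File "f0.py", line 11, in <module>
    x,f=fit(parts,{k:ms[k] for k in sel},x0);print(nm,sel,np.round(x[:2]*1e3,1),np.round(np.degrees(x[2]),2),round(f,4))
        ~~~^^^^^^^^^^^^^^^^^^^^^^^^^^^^^^^^^
  File "fit.py", line 34, in fit
    r=minimize(cost,x0,method='Nelder-Mead',options=dict(initial_simplex=sim,xatol=1e-5,fatol=1e-5,maxiter=400))
    res = _minimize_neldermead(fun, x0, args, callback, bounds=bounds,
                               **options)
    fsim[k] = func(sim[k])
              ~~~~^^^^^^^^
    fx = function(np.copy(x), *(wrapper_args + args))
  File "fit.py", line 29, in cost
    r=render(parts,x,n,roi);c+=np.sum(r!=m)/max(m.sum(),1)
                                      ^^^^
ValueError: operands could not be broadcast together with shapes (2016,2656) (48,48)
```

```bash
python3 - <<'E'
s=open('f0.py').read()
s=s.replace("b=biggest(ng[n],s)","""
        g=ng[n].copy()
        if n=='side' and nm!='tray':
            c=np.zeros_like(g);c[s[1]-21:s[1]+24,s[0]-20:s[0]+22]=1
            h=cv2.cvtColor(im[n],cv2.COLOR_RGB2HSV).astype(int);g=g&c&(h[...,2]>75)
        b=biggest(g,s)""")
open('f0.py','w').write(s)
E
python3 f0.py
python3 - <<'E'
import cv2
im=cv2.imread('pics/side0.png')[180:330,180:400]
cv2.imwrite('pics/c3.png',cv2.resize(im,None,fx=3.6,fy=3.6,interpolation=cv2.INTER_CUBIC))
E
```

```text
tray top bbox 228 172 69 131
tray side bbox 185 250 156 74
tray ('top',) [530.1 129.4] 13.11 0.0368
tray ('side',) [531.8 128.5] 13.22 0.0403
tray ('top', 'side') [531.2 129.2] 13.29 0.0867
carton top bbox 359 273 37 33
carton side bbox 354 209 35 39
carton ('top',) [ 421.3 -119.4] 25.91 0.0313
carton ('side',) [ 422.4 -121. ] 25.55 0.2902
carton ('top', 'side') [ 421.7 -119.6] 25.36 0.3441
cots top bbox 376 202 29 30
cots side bbox 292 197 30 28
cots ('top',) [ 573.8 -147.2] -9.35 0.0601
cots ('side',) [ 575.2 -148.3] -7.47 0.0484
cots ('top', 'side') [ 574.  -147.5] -8.91 0.1239
```

View pics/c3.png

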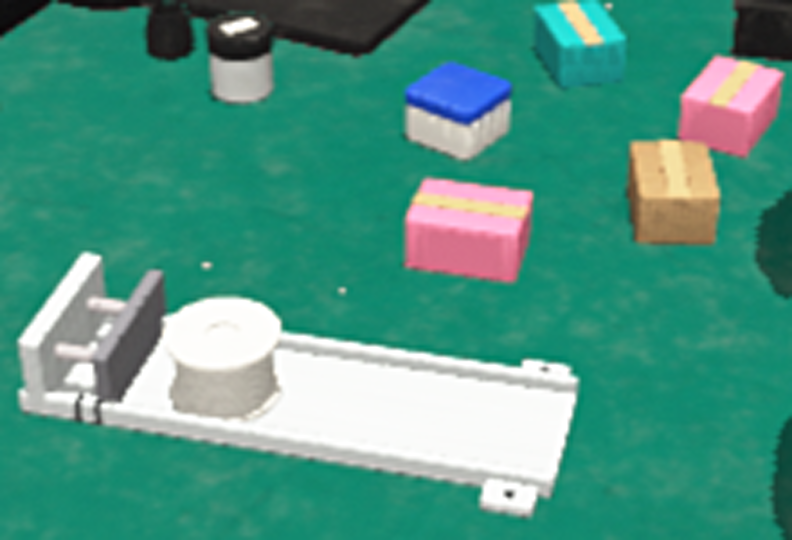

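```bash
cat >> h.py <<'E'
from scipy.spatial.transform import Rotation as Ro
TR=np.array([0.5308,0.129]);TY=13.2
def tray(x,y=0):
    c,s=np.cos(np.radians(TY)),np.sin(np.radians(TY));return TR+[c*x/1e3-s*y/1e3,s*x/1e3+c*y/1e3]
def totray(p):
    c,s=np.cos(np.radians(TY)),np.sin(np.radians(TY));d=np.asarray(p[:2])-TR;return np.array([c*d[0]+s*d[1],-s*d[0]+c*d[1]])*1e3
def down(a):
    c,s=np.cos(np.radians(a)),np.sin(np.radians(a));return np.array([[c,s,0],[s,-c,0],[0,0,-1.]])
def go(pos,a):
    s=env.observe();R=np.array(s['tool_rot']);p=np.array(s['position'])
    d=R.T@(np.array(pos)-p)/.75;r=Ro.from_matrix(R.T@down(a)).as_rotvec()/np.pi
    print('t',round(s['time_s'],2),'pos',p.round(4),'al',round(np.degrees(np.arctan2(R[1,0],R[0,0])),2),'w',round(s['grip_width'],4),'F',np.round(s['ft_force'],1))
    print('delta',d.round(4),r.round(4),'rows',np.linalg.norm(d)*.75/.0417,np.linalg.norm(r)*180/7.16)
E
python3 - <<'E'
from h import *
go([.4215,-.1195,.12],115.6)
# spool
for uv,n in(((254.2,218.2),'top'),((242.5,270.3),'side')): print(n,totray(ray2plane(n,uv,.040)))
for x in(20,25,30,35,40):
  print(x,[proj(n,np.r_[tray(x),.04]).round(1) for n in('top','side')])
E
```

```text
t 0.15 pos [ 0.2326 -0.4981  0.2309] al 25.03 w 0.0857 F [ 0.6 -1.2 -0.7]
delta [ 0.4417 -0.3507  0.1483] [-2.000e-04 -3.000e-04 -5.032e-01] rows 10.489518179535375 12.650018238045247
top [32.16774745  0.98667437]
side [33.9805195  -1.97110091]
20 [array([255.8, 223.8]), array([249.7, 272.1])]
25 [array([255.4, 221.4]), array([247. , 271.7])]
30 [array([254.9, 219.1]), array([244.3, 271.3])]
35 [array([254.4, 216.8]), array([241.6, 270.9])]
40 [array([253.9, 214.4]), array([238.9, 270.5])]
```

Call:
jog_arm(
  deltas=[0.442,-0.351,0.148,0,0,-0.503,-1,0.442,-0.351,0.148,0,0,-0.503,-1,0.442,-0.351,0.148,0,0,-0.503,-1,0.442,-0.351,0.148,0,0,-0.503,-1,0.442,-0.351,0.148,0,0,-0.503,-1,0.442,-0.351,0.148,0,0,-0.503,-1,0.442,-0.351,0.148,0,0,-0.503,-1,0.442,-0.351,0.148,0,0,-0.503,-1,0.442,-0.351,0.148,0,0,-0.503,-1,0.442,-0.351,0.148,0,0,-0.503,-1,0.442,-0.351,0.148,0,0,-0.503,-1,0.442,-0.351,0.148,0,0,-0.503,-1],
)

```text
time_s: 1.15
position: [0.4221, -0.1159, 0.1192]
tool_rot: [[-0.368, 0.93, -0.002], [0.93, 0.368, 0.002], [0.003, -0.001, -1.0]]
ft_force: [-0.3, -0.4, 0.3]
grip_width: 0.0853
```

Call:
jog_arm(
  deltas=[0,0,0,0,0,0,-1,0,0,0,0,0,0,-1],
)

```text
time_s: 1.32
position: [0.4217, -0.1196, 0.1203]
tool_rot: [[-0.355, 0.935, -0.0], [0.935, 0.355, -0.0], [0.0, -0.0, -1.0]]
ft_force: [-0.1, 0.0, 0.6]
grip_width: 0.0856
```

Run:
```python
from h import *
go([.4215,-.1195,.12],115.6)
im=eyes.get_image('wrist');cv2.imwrite('pics/w1.png',im[:,:,::-1])
```

```text
t 1.32 pos [ 0.4217 -0.1196  0.1203] al 110.78 w 0.0856 F [-0.1  0.   0.6]
delta [ 0.0002 -0.0002  0.0004] [-0.     -0.     -0.0268] rows 0.009244605841007737 0.6738228552158742
```

View pics/w1.png

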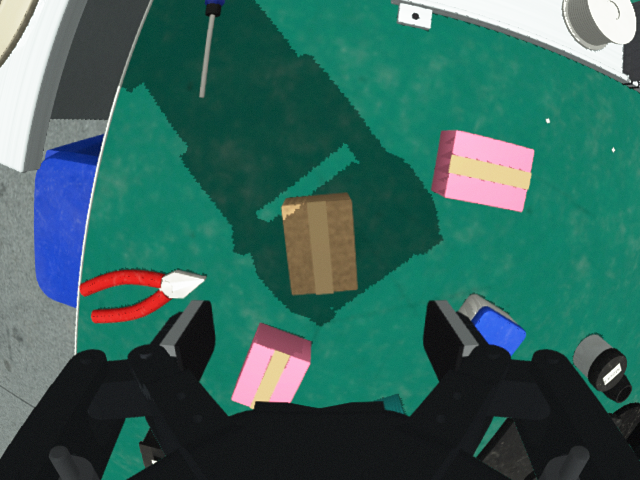

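```bash
cat >> h.py <<'E'
def wproj(X,s=None):
    s=s or env.observe();R=np.array(s['tool_rot']);p=np.array(s['position'])
    w=eyes.camera_params('wrist');M=np.linalg.inv(w['mount']);K=w['intrinsics']
    x=(np.atleast_2d(X)-p)@R;x=x@M[:3,:3].T+M[:3,3]
    rr=np.hypot(x[:,0],x[:,1]);th=np.arctan2(rr,x[:,2])
    return np.c_[K[0,2]+K[0,0]*th*x[:,0]/rr,K[1,2]+K[1,1]*th*x[:,1]/rr]
def boxpts(x,y,yaw,a,b,z):
    c,s=np.cos(np.radians(yaw)),np.sin(np.radians(yaw))
    return np.array([[x+c*u*a/2-s*v*b/2,y+s*u*a/2+c*v*b/2,z] for u,v in((1,1),(1,-1),(-1,-1),(-1,1))])
E
python3 - <<'E'
from h import *
print(wproj(boxpts(.4215,-.1195,25.6,.045,.062,.032)).round(0))
E
```

```text
[[351. 198.]
 [357. 288.]
 [291. 294.]
 [281. 204.]]
```

Call:
jog_arm(
  deltas=[0,0,0,0,0,-0.027,-1,0,0,0.04,0,0,-0.027,-1,0,0,0.08,0,0,-0.027,-1,0,0,0.11,0,0,-0.027,-1,0,0,0.135,0,0,-0.027,-1,0,0,0.155,0,0,-0.027,-1,0,0,0.155,0,0,-0.027,-1],
)

```text
time_s: 1.95
position: [0.4205, -0.1199, 0.0022]
tool_rot: [[-0.431, 0.902, -0.004], [0.902, 0.431, 0.002], [0.003, -0.002, -1.0]]
ft_force: [-0.2, 0.5, 0.7]
grip_width: 0.0858
```

Call:
jog_arm(
  deltas=[0,0,0,0,0,0,1,0,0,0,0,0,0,1,0,0,0,0,0,0,1,0,0,0,0,0,0,1,0,0,0,0,0,0,1,0,0,0,0,0,0,1,0,0,0,0,0,0,1,0,0,0,0,0,0,1],
  grip_force=30,
)

```text
time_s: 2.62
position: [0.4221, -0.12, 0.0051]
tool_rot: [[-0.435, 0.9, 0.002], [0.9, 0.435, -0.001], [-0.002, 0.001, -1.0]]
ft_force: [-1.6, -1.0, 6.4]
grip_width: 0.0445
```

Run:
```python
from h import *
go(np.r_[tray(-40),.12],103.2)
```

```text
t 2.62 pos [ 0.4221 -0.12    0.0051] al 115.81 w 0.0445 F [-1.6 -1.   6.4]
delta [ 0.2472  0.2231 -0.1534] [0.0004 0.0006 0.07  ] rows 6.593511542033582 1.760798087593688
```

Call:
jog_arm(
  deltas=[0,0,-0.05,0,0,0,1,0,0,-0.1,0,0,0,1,0,0,-0.154,0,0,0,1,0.05,0.045,-0.154,0,0,0.02,1,0.1,0.09,-0.154,0,0,0.04,1,0.15,0.135,-0.154,0,0,0.06,1,0.2,0.18,-0.154,0,0,0.07,1,0.235,0.212,-0.154,0,0,0.07,1,0.247,0.223,-0.154,0,0,0.07,1,0.247,0.223,-0.154,0,0,0.07,1,0.247,0.223,-0.154,0,0,0.07,1],
)

```text
time_s: 3.53
position: [0.4914, 0.1218, 0.1198]
tool_rot: [[-0.232, 0.973, 0.001], [0.973, 0.232, -0.0], [-0.0, 0.001, -1.0]]
ft_force: [-0.2, -2.0, -0.1]
grip_width: 0.0447
```

Run:
```python
from h import *
go(np.r_[tray(-40),.009],103.2)
im=eyes.get_image('wrist');cv2.imwrite('pics/w2.png',im[:,:,::-1])
im=eyes.get_image('side');cv2.imwrite('pics/s2.png',im[:,:,::-1])
for z,h in((12,34),(12,39)):
  for x in(-136,-40,80): print(x,h,z,wproj([np.r_[tray(x,h),z/1e3],np.r_[tray(x,-h),z/1e3]]).round(0).tolist())
```

```text
t 3.53 pos [0.4914 0.1218 0.1198] al 103.44 w 0.0447 F [-0.2 -2.  -0.1]
delta [-0.0027 -0.      0.1478] [0.0002 0.0001 0.0014] rows 2.65845290180221 0.03425514589877758
-136 34 12 [[186.0, 194.0], [194.0, 283.0]]
-40 34 12 [[321.0, 192.0], [321.0, 285.0]]
80 34 12 [[485.0, 195.0], [475.0, 282.0]]
-136 39 12 [[186.0, 187.0], [195.0, 289.0]]
-40 39 12 [[321.0, 185.0], [321.0, 291.0]]
80 39 12 [[486.0, 188.0], [474.0, 288.0]]
```

View pics/w2.png

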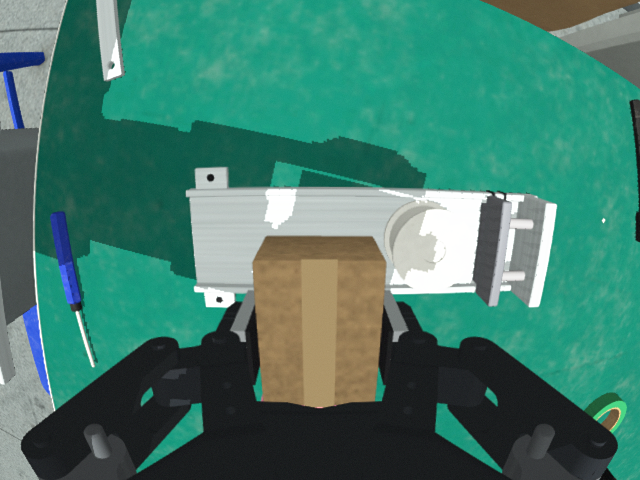

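View pics/s2.png

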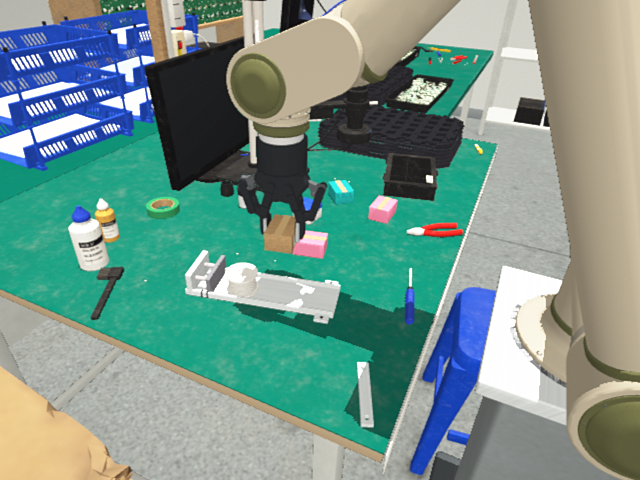

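Run:
```python
import cv2
im=cv2.imread('pics/w2.png')[170:315,180:300]
cv2.imwrite('pics/c4.png',cv2.resize(im,None,fx=4,fy=4,interpolation=cv2.INTER_CUBIC))
im=cv2.imread('pics/w2.png')[170:315,420:560]
cv2.imwrite('pics/c5.png',cv2.resize(im,None,fx=4,fy=4,interpolation=cv2.INTER_CUBIC))
from h import *
for x in(-136,-118,-60,60,80): print(x,wproj([np.r_[tray(x,h),z] for h,z in((39,.012),(39,0),(34,.012),(34,.004),(-34,.004),(-34,.012),(-39,.012),(-39,0))]).round(1).tolist())
print(wproj([np.r_[tray(-118,h),.006] for h in(49,-49)]))
```

```text
-136 [[185.6, 187.1], [191.1, 184.9], [186.0, 194.1], [189.7, 192.4], [197.6, 279.3], [194.5, 283.2], [195.2, 289.2], [199.7, 283.3]]
-118 [[209.4, 186.3], [214.0, 184.1], [209.8, 193.3], [212.9, 191.7], [219.5, 279.7], [216.9, 283.7], [217.5, 289.8], [221.3, 283.8]]
-60 [[291.6, 184.7], [292.9, 182.6], [291.7, 191.9], [292.6, 190.3], [294.3, 280.5], [293.6, 284.6], [293.8, 290.9], [294.8, 284.6]]
60 [[461.1, 187.3], [455.3, 185.1], [460.6, 194.2], [456.8, 192.5], [448.6, 278.9], [451.9, 282.8], [451.1, 288.8], [446.3, 282.9]]
80 [[485.8, 188.4], [479.2, 186.1], [485.2, 195.1], [480.8, 193.4], [471.6, 278.3], [475.3, 282.0], [474.4, 288.0], [468.9, 282.3]]
[[211.09693868 171.29841592]
 [220.66183466 298.50933222]]
```

View pics/c4.png

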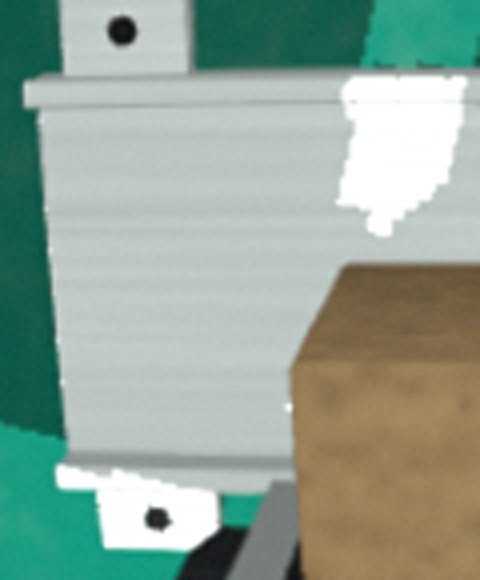

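View pics/c5.png

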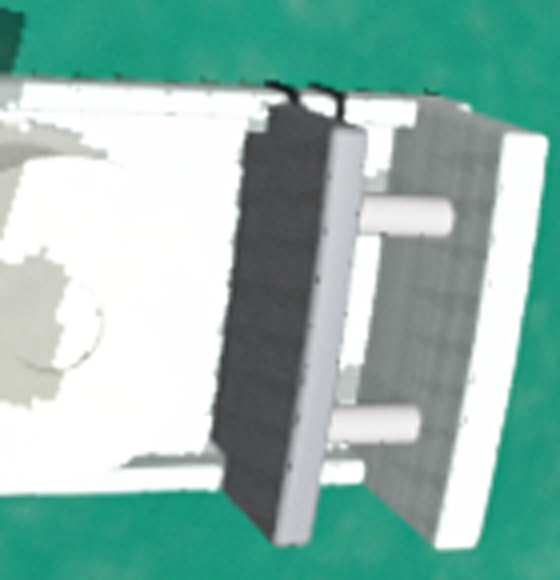

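```bash
sed -i 's/^TR=.*/TR=np.array([0.5312,0.1273]);TY=13.0/' h.py
python3 - <<'E'
from h import *
go(np.r_[tray(-40),.024],103.0)
E
```

```text
t 3.63 pos [0.4912 0.1196 0.1198] al 103.22 w 0.0446 F [0.3 0.5 0.2]
delta [-0.0019  0.001   0.1277] [-0.      0.0001  0.0012] rows 2.2974093274748464 0.030925471633957417
```

Call:
jog_arm(
  deltas=[-0.002,0.001,0.045,0,0,0.001,1,-0.002,0.001,0.09,0,0,0.001,1,-0.002,0.001,0.128,0,0,0.001,1,-0.002,0.001,0.128,0,0,0.001,1,-0.002,0.001,0.128,0,0,0.001,1],
)

```text
time_s: 4.05
position: [0.4922, 0.1175, 0.0236]
tool_rot: [[-0.224, 0.975, -0.002], [0.975, 0.224, -0.0], [0.0, -0.002, -1.0]]
ft_force: [-0.2, 0.1, 1.2]
grip_width: 0.0445
```

Run:
```python
from h import *
go(np.r_[tray(-40),.009],103.0)
im=eyes.get_image('side');cv2.imwrite('pics/s3.png',cv2.resize(im[220:340,160:360,::-1],None,fx=4,fy=4,interpolation=cv2.INTER_CUBIC))
im=eyes.get_image('wrist');cv2.imwrite('pics/w3.png',im[:,:,::-1])
```

```text
t 4.05 pos [0.4922 0.1175 0.0236] al 102.93 w 0.0445 F [-0.2  0.1  1.2]
delta [0.001  0.0003 0.0194] [-0.0007 -0.0001 -0.0004] rows 0.3499818396320094 0.0204108673700474
```

View pics/s3.png

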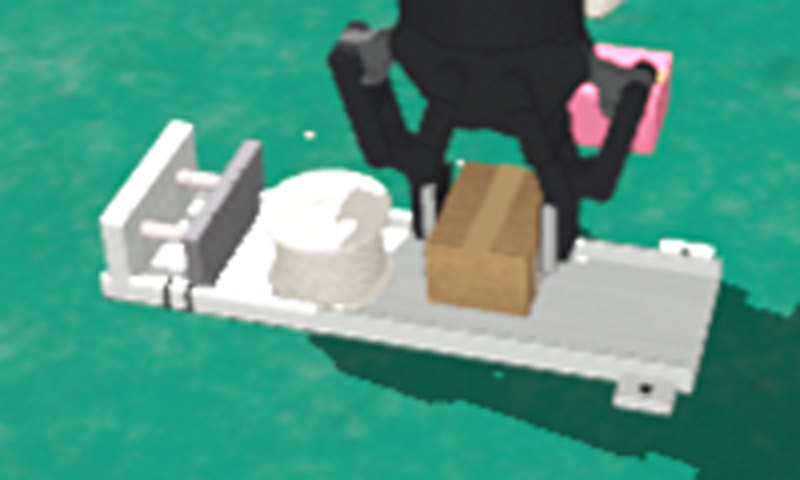

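View pics/w3.png

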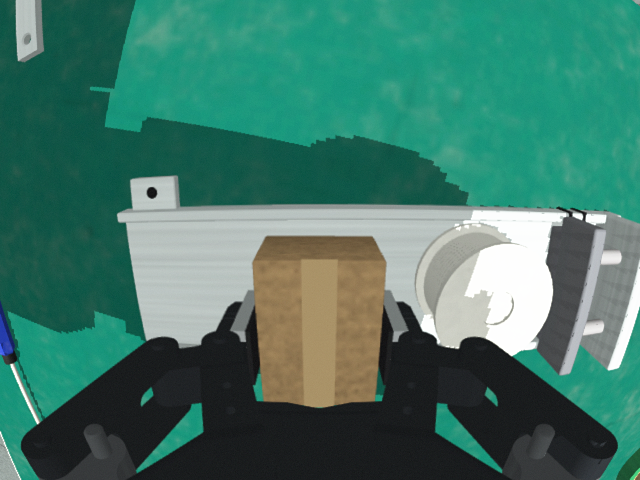

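```bash
cat >> h.py <<'E'
def wray(uv,z,s=None):
    s=s or env.observe();R=np.array(s['tool_rot']);p=np.array(s['position'])
    w=eyes.camera_params('wrist');M=w['mount'];K=w['intrinsics']
    v=np.array([uv[0]-K[0,2],uv[1]-K[1,2]]);r=np.hypot(*v);th=r/K[0,0]
    d=np.r_[np.sin(th)*v/max(r,1e-9),np.cos(th)];d=R@(M[:3,:3]@d);c=R@M[:3,3]+p
    return c+d*(z-c[2])/d[2]
E
python3 - <<'E'
from h import *
import cv2
im=cv2.imread('pics/w3.png')
cv2.imwrite('pics/c6.png',cv2.resize(im[195:275,240:400],None,fx=5,fy=5,interpolation=cv2.INTER_CUBIC))
cv2.imwrite('pics/c7.png',cv2.resize(im[195:355,110:220],None,fx=4,fy=4,interpolation=cv2.INTER_CUBIC))
for n,uv,z in(('cart bot',(318,237),.0186),('cart top',(318,261),.0506),('rail in',(318,219),.012),('railout',(318,208),.012)): 
    print(n,totray(wray(uv,z)).round(1))
E
```

```text
cart bot [-39.9  29.2]
cart top [-39.9  29.6]
rail in [-39.8  35.5]
railout [-39.8  40.3]
```

View pics/c6.png

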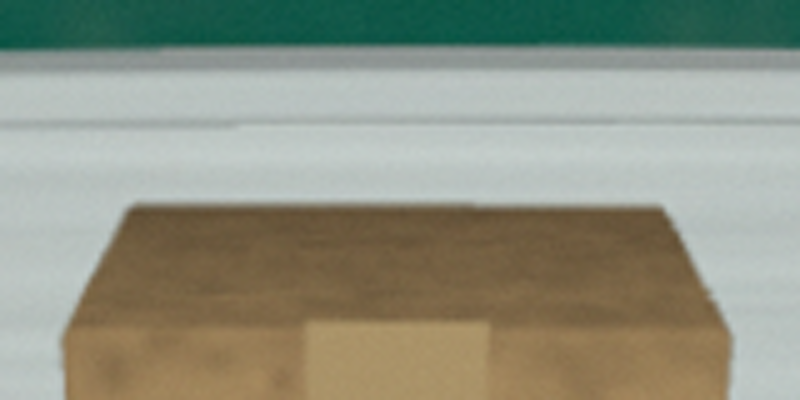

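View pics/c7.png

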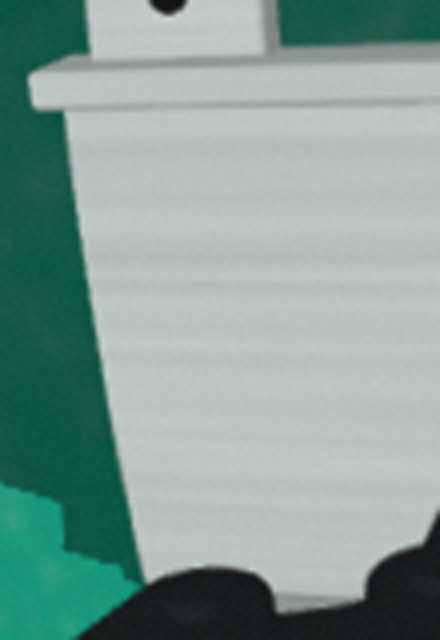

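```bash
sed -i 's/^TR=.*/TR=np.array([0.5308,0.1292]);TY=13.1/' h.py
python3 - <<'E'
from h import *
go(np.r_[tray(-40),.009],103.1)
E
```

```text
t 4.15 pos [0.4935 0.118  0.0253] al 102.98 w 0.0441 F [0.2 0.7 0.8]
delta [ 0.0033 -0.0016  0.0217] [ 0.0008  0.0002 -0.0007] rows 0.39645935796539067 0.026968634672799235
```

Call:
jog_arm(
  deltas=[0.0035,-0.001,0,0,0,0,1,0.0035,-0.001,0,0,0,0,1,0.0035,-0.001,0,0,0,0,1,0.0035,-0.001,0,0,0,0,1],
)

```text
time_s: 4.48
position: [0.4915, 0.1212, 0.0242]
tool_rot: [[-0.226, 0.974, 0.001], [0.974, 0.226, 0.0], [-0.0, 0.001, -1.0]]
ft_force: [-0.3, 0.4, -0.8]
grip_width: 0.0447
```

Run:
```python
from h import *
s=env.observe()
go(np.r_[tray(-40),.009],103.1)
im=eyes.get_image('wrist');cv2.imwrite('pics/c8.png',cv2.resize(im[195:275,240:400,::-1],None,fx=5,fy=5,interpolation=cv2.INTER_CUBIC))
```

```text
t 4.48 pos [0.4915 0.1212 0.0242] al 103.06 w 0.0447 F [-0.3  0.4 -0.8]
delta [-0.0015  0.0001  0.0203] [ 0.0004  0.0001 -0.0002] rows 0.36660618892349167 0.011150235831063126
```

View pics/c8.png

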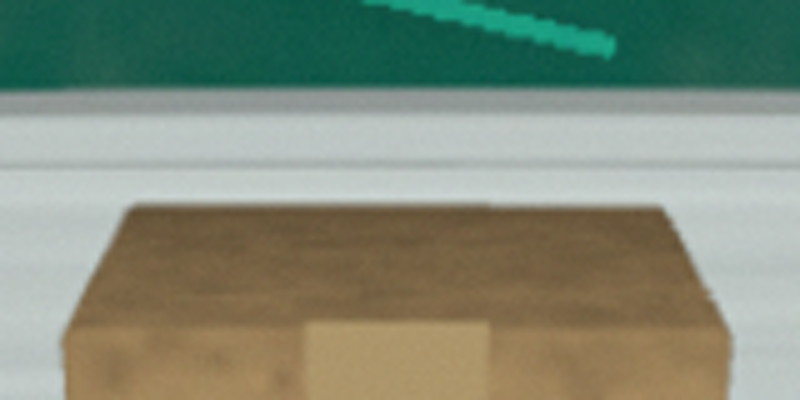

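Call:
jog_arm(
  deltas=[0,0,0.007,0,0,0,1,0,0,0.014,0,0,0,1,0,0,0.019,0,0,0,1,0,0,0.0205,0,0,0,1,0,0,0.0205,0,0,0,1,0,0,0.0205,0,0,0,1],
)

```text
time_s: 5.03
position: [0.491, 0.1211, 0.0086]
tool_rot: [[-0.226, 0.974, -0.0], [0.974, 0.226, -0.0], [-0.0, -0.0, -1.0]]
ft_force: [-4.1, -0.6, 12.3]
grip_width: 0.0446
```

Run:
```python
from h import *
go(np.r_[tray(-40),.009],103.1)
im=eyes.get_image('side');cv2.imwrite('pics/s4.png',cv2.resize(im[220:340,160:360,::-1],None,fx=4,fy=4,interpolation=cv2.INTER_CUBIC))
```

```text
t 5.03 pos [0.491  0.1211 0.0086] al 103.05 w 0.0446 F [-4.1 -0.6 12.3]
delta [-0.0016  0.0008 -0.0005] [-0.0001  0.     -0.0003] rows 0.032580381221586595 0.006717024372342794
```

View pics/s4.png

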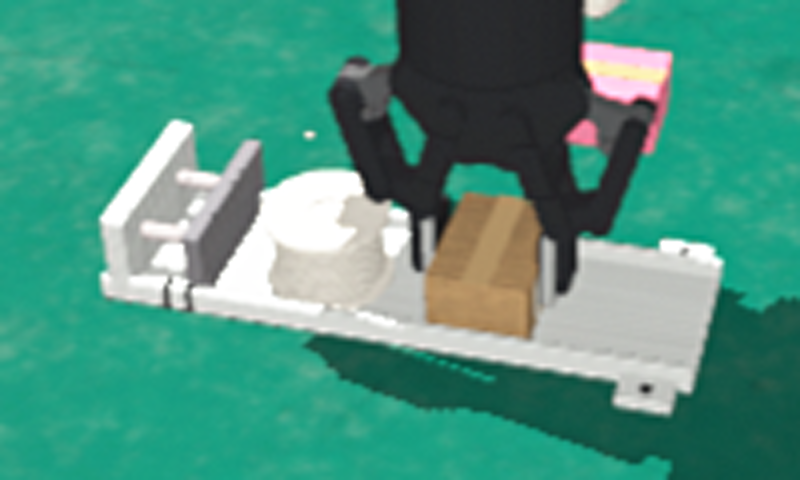

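Call:
jog_arm(
  deltas=[0,0,0,0,0,0,-0.27,0,0,0,0,0,0,-0.27,0,0,0,0,0,0,-0.27,0,0,0,0,0,0,-0.27,0,0,-0.03,0,0,0,-0.27,0,0,-0.07,0,0,0,-0.27,0,0,-0.11,0,0,0,-0.27,0,0,-0.15,0,0,0,-1,0,0,-0.15,0,0,0,-1],
)

```text
time_s: 5.83
position: [0.4935, 0.1213, 0.1256]
tool_rot: [[-0.226, 0.974, 0.009], [0.974, 0.226, 0.0], [-0.002, 0.009, -1.0]]
ft_force: [1.6, 0.1, 0.3]
grip_width: 0.0764
```

Run:
```python
from h import *
go([.574,-.1475,.13],-9+0)
im=eyes.get_image('side');cv2.imwrite('pics/s5.png',cv2.resize(im[220:340,160:360,::-1],None,fx=4,fy=4,interpolation=cv2.INTER_CUBIC))
s=env.observe()
im=eyes.get_image('wrist');cv2.imwrite('pics/w5.png',im[:,:,::-1])
```

```text
t 5.83 pos [0.4935 0.1213 0.1256] al 103.06 w 0.0764 F [1.6 0.1 0.3]
delta [-0.3734  0.0236 -0.0049] [ 0.0025 -0.0024  0.6226] rows 6.729028294798708 15.651357404619418
```

View pics/s5.png

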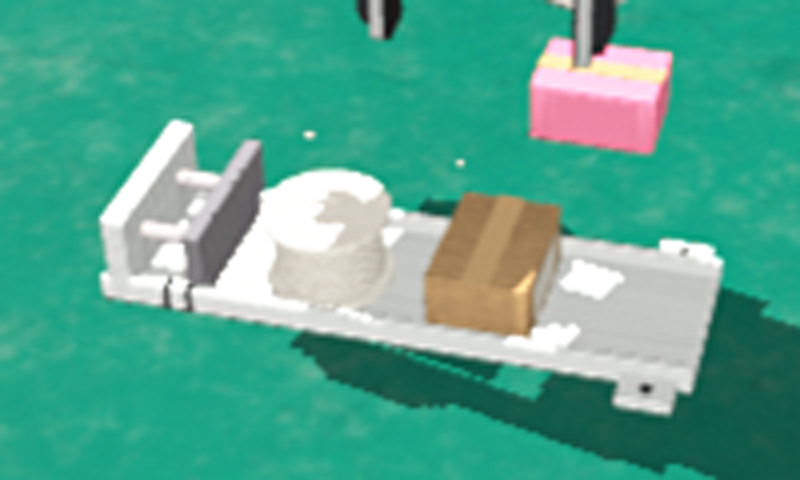

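View pics/w5.png

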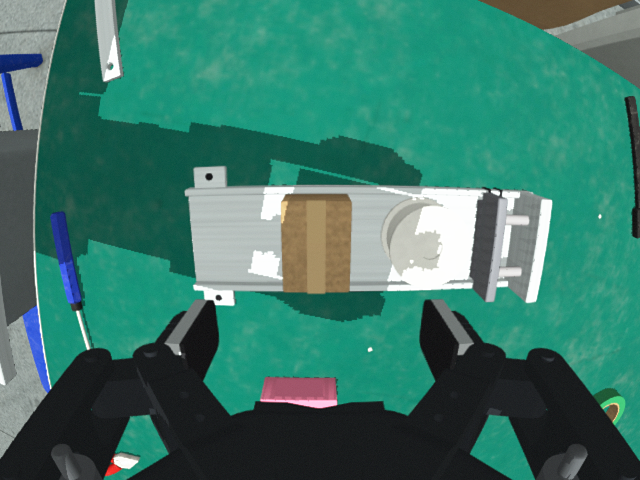

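Call:
jog_arm(
  deltas=[-0.373,0.024,-0.005,0.0025,-0.0025,0.623,-1,-0.373,0.024,-0.005,0.0025,-0.0025,0.623,-1,-0.373,0.024,-0.005,0.0025,-0.0025,0.623,-1,-0.373,0.024,-0.005,0.0025,-0.0025,0.623,-1,-0.373,0.024,-0.005,0.0025,-0.0025,0.623,-1,-0.373,0.024,-0.005,0.0025,-0.0025,0.623,-1,-0.373,0.024,-0.005,0.0025,-0.0025,0.623,-1,-0.373,0.024,-0.005,0.0025,-0.0025,0.623,-1,-0.373,0.024,-0.005,0.0025,-0.0025,0.623,-1,-0.373,0.024,-0.005,0.0025,-0.0025,0.623,-1,-0.373,0.024,-0.005,0.0025,-0.0025,0.623,-1,-0.373,0.024,-0.005,0.0025,-0.0025,0.623,-1],
)

```text
time_s: 6.93
position: [0.5713, -0.1472, 0.1224]
tool_rot: [[0.958, 0.288, -0.011], [0.288, -0.958, -0.001], [-0.01, -0.003, -1.0]]
ft_force: [-0.5, 0.9, 0.9]
grip_width: 0.0857
```

Run:
```python
from h import *
go([.574,-.1475,.13],-9+0)
```

```text
t 6.93 pos [ 0.5713 -0.1472  0.1224] al 16.74 w 0.0857 F [-0.5  0.9  0.9]
delta [ 0.0032  0.0014 -0.0101] [-1.00e-04  3.40e-03  1.43e-01] rows 0.19292591664918488 3.5955818614445727
```

Call:
jog_arm(
  deltas=[0.003,0.001,-0.01,0,0.0034,0.143,-1,0.003,0.001,-0.01,0,0.0034,0.143,-1,0.003,0.001,-0.01,0,0.0034,0.143,-1,0.003,0.001,-0.01,0,0.0034,0.143,-1,0.003,0.001,-0.01,0,0.0034,0.143,-1,0.003,0.001,-0.01,0,0.0034,0.143,-1,0.003,0.001,-0.01,0,0.0034,0.143,-1],
)

```text
time_s: 7.52
position: [0.5741, -0.1473, 0.131]
tool_rot: [[0.989, -0.148, 0.002], [-0.148, -0.989, -0.001], [0.002, 0.0, -1.0]]
ft_force: [0.6, -0.5, -0.4]
grip_width: 0.0855
```

Run:
```python
from h import *
go([.574,-.1475,.005],-9+0)
print(wproj(boxpts(.574,-.1475,-9,.052,.052,.034)).round(0))
im=eyes.get_image('wrist');cv2.imwrite('pics/w6.png',im[:,:,::-1])
```

```text
t 7.52 pos [ 0.5741 -0.1473  0.131 ] al -8.5 w 0.0855 F [ 0.6 -0.5 -0.4]
delta [-0.0004  0.0003  0.168 ] [ 0.0001 -0.0005  0.0028] rows 3.0213729846165567 0.07129536149281604
[[280. 205.]
 [359. 205.]
 [356. 279.]
 [282. 279.]]
```

View pics/w6.png

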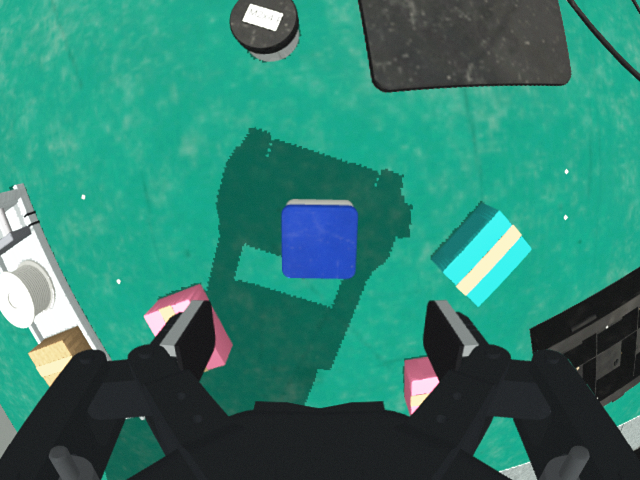

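Call:
jog_arm(
  deltas=[0,0,0.05,0,0,0.003,-1,0,0,0.1,0,0,0.003,-1,0,0,0.14,0,0,0.003,-1,0,0,0.16,0,0,0.003,-1,0,0,0.16,0,0,0.003,-1,0,0,0.16,0,0,0.003,-1],
)

```text
time_s: 8.07
position: [0.5747, -0.1475, 0.0117]
tool_rot: [[0.987, -0.159, 0.002], [-0.159, -0.987, -0.001], [0.002, 0.0, -1.0]]
ft_force: [0.6, 0.5, 0.9]
grip_width: 0.0851
```

Call:
jog_arm(
  deltas=[0,0,0,0,0,0,1,0,0,0,0,0,0,1,0,0,0,0,0,0,1,0,0,0,0,0,0,1,0,0,0,0,0,0,1,0,0,0,0,0,0,1,0,0,0,0,0,0,1,0,0,0,0,0,0,1],
  grip_force=25,
)

```text
time_s: 8.73
position: [0.5754, -0.1478, 0.0133]
tool_rot: [[0.987, -0.159, 0.005], [-0.159, -0.987, -0.002], [0.006, 0.001, -1.0]]
ft_force: [-0.9, 0.4, 6.7]
grip_width: 0.05
```

Run:
```python
from h import *
go(np.r_[tray(-95),.12],13.1)
```

```text
t 8.73 pos [ 0.5754 -0.1478  0.0133] al -9.16 w 0.05 F [-0.9  0.4  6.7]
delta [-0.2339 -0.307  -0.144 ] [ 0.0008 -0.0017 -0.1237] rows 7.4087302282776655 3.109419275018782
```

Call:
jog_arm(
  deltas=[0,0,-0.05,0,0,0,1,0,0,-0.1,0,0,0,1,0,0,-0.144,0,0,0,1,-0.03,-0.04,-0.144,0,0,-0.02,1,-0.06,-0.08,-0.144,0,0,-0.05,1,-0.09,-0.12,-0.144,0,0,-0.08,1,-0.12,-0.16,-0.144,0,0,-0.124,1,-0.15,-0.2,-0.144,0,0,-0.124,1,-0.18,-0.24,-0.144,0,0,-0.124,1,-0.21,-0.28,-0.144,0,0,-0.124,1,-0.234,-0.307,-0.144,0,0,-0.124,1,-0.234,-0.307,-0.144,0,0,-0.124,1],
)

```text
time_s: 9.73
position: [0.4348, 0.1112, 0.1196]
tool_rot: [[0.973, 0.231, 0.002], [0.231, -0.973, -0.0], [0.002, 0.001, -1.0]]
ft_force: [-0.2, -0.2, -1.1]
grip_width: 0.0501
```

Call:
jog_arm(
  deltas=[0,0,0,0,0,0,1,0,0,0,0,0,0,1],
)

```text
time_s: 9.9
position: [0.4384, 0.1076, 0.1196]
tool_rot: [[0.974, 0.228, 0.004], [0.228, -0.974, -0.001], [0.004, 0.002, -1.0]]
ft_force: [-0.2, -0.3, -0.5]
grip_width: 0.0508
```

Run:
```python
from h import *
go(np.r_[tray(-95),.032],13.1)
im=eyes.get_image('wrist');cv2.imwrite('pics/w7.png',im[:,:,::-1])
im=eyes.get_image('side');cv2.imwrite('pics/s7.png',cv2.resize(im[160:340,120:400,::-1],None,fx=2.8,fy=2.8,interpolation=cv2.INTER_CUBIC))
```

```text
t 9.9 pos [0.4384 0.1076 0.1196] al 13.16 w 0.0508 F [-0.2 -0.3 -0.5]
delta [-0.0006 -0.0004  0.1168] [ 0.0008 -0.0012  0.0003] rows 2.100292011054513 0.0377699308954422
```

View pics/w7.png

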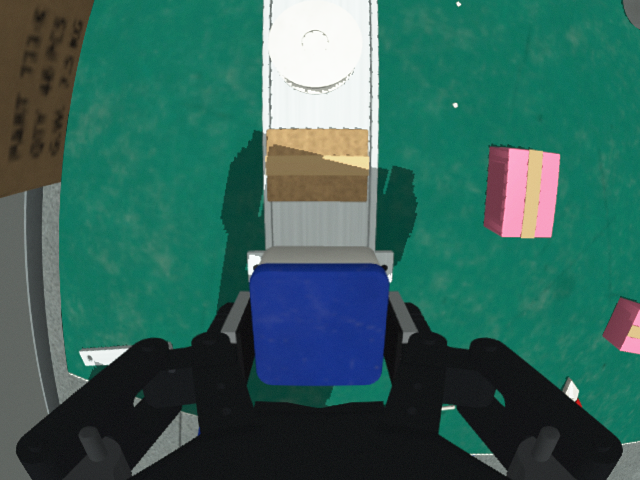

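View pics/s7.png

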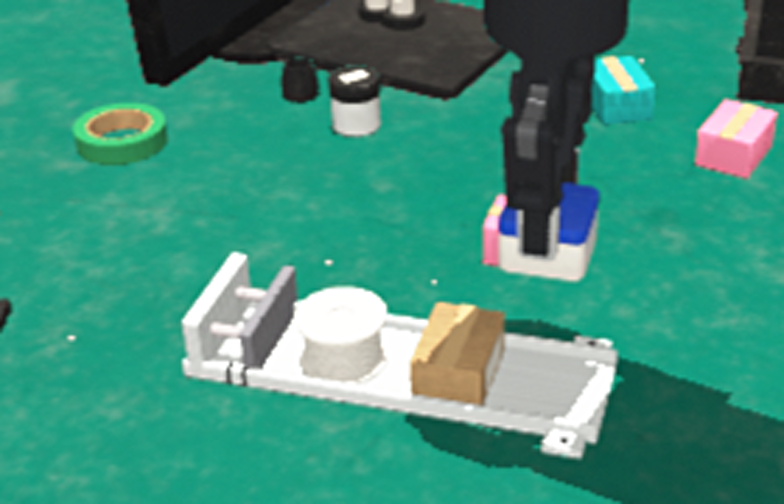

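Call:
jog_arm(
  deltas=[0,0,0.045,0,-0.001,0,1,0,0,0.09,0,-0.001,0,1,0,0,0.115,0,-0.001,0,1,0,0,0.13,0,-0.001,0,1,0,0,0.136,0,-0.001,0,1,0,0,0.137,0,-0.001,0,1,0,0,0.137,0,-0.001,0,1],
)

```text
time_s: 10.58
position: [0.4387, 0.1071, 0.0164]
tool_rot: [[0.974, 0.226, 0.0], [0.226, -0.974, -0.002], [-0.0, 0.002, -1.0]]
ft_force: [-0.3, -0.1, 0.1]
grip_width: 0.0505
```

Run:
```python
from h import *
go(np.r_[tray(-95),.017],13.1)
im=eyes.get_image('side');cv2.imwrite('pics/s8.png',cv2.resize(im[220:340,160:360,::-1],None,fx=4,fy=4,interpolation=cv2.INTER_CUBIC))
im=eyes.get_image('wrist');cv2.imwrite('pics/w8.png',im[:,:,::-1])
```

```text
t 10.58 pos [0.4387 0.1071 0.0164] al 13.07 w 0.0505 F [-0.3 -0.1  0.1]
delta [-0.0004 -0.0009 -0.0008] [ 0.0006  0.0001 -0.0002] rows 0.023180245304761888 0.016351957315404637
```

View pics/s8.png

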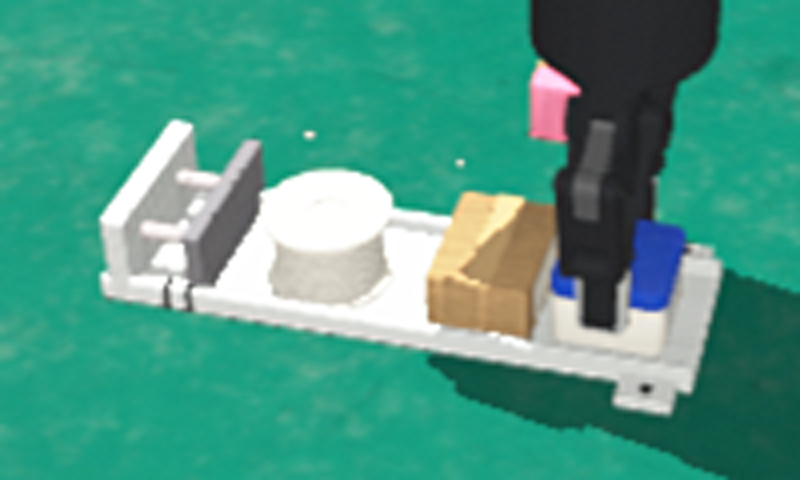

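View pics/w8.png

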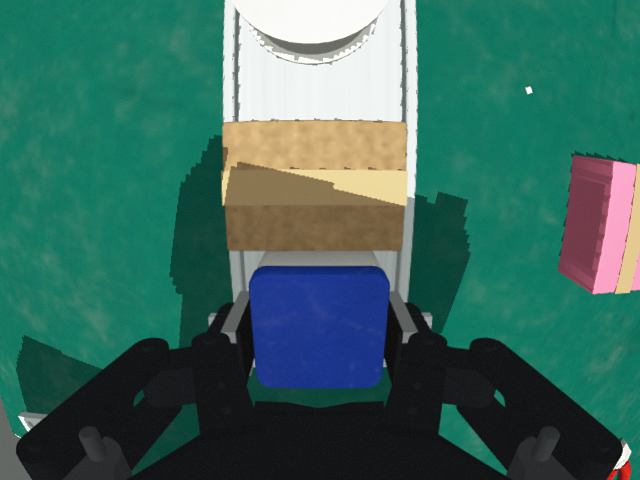

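Call:
jog_arm(
  deltas=[0,0,0,0,0,0,-1,0,0,0,0,0,0,-1,0,0,0,0,0,0,-1,0,0,0,0,0,0,-1,0,0,0,0,0,0,-1,0,0,0,0,0,0,-1,0,0,-0.04,0,0,0,-1,0,0,-0.08,0,0,0,-1,0,0,-0.12,0,0,0,-1,0,0,-0.12,0,0,0,-1],
)

```text
time_s: 11.52
position: [0.4404, 0.1081, 0.1109]
tool_rot: [[0.974, 0.228, 0.009], [0.228, -0.974, -0.002], [0.008, 0.004, -1.0]]
ft_force: [0.8, -0.2, 0.8]
grip_width: 0.0856
```

Run:
```python
from h import *
go(np.r_[tray(-150),.105],13.1)
im=eyes.get_image('wrist');cv2.imwrite('pics/w9.png',im[:,:,::-1])
```

```text
t 11.52 pos [0.4404 0.1081 0.1109] al 13.17 w 0.0856 F [ 0.8 -0.2  0.8]
delta [-0.0763 -0.0003  0.0073] [ 0.0013 -0.0026  0.0004] rows 1.3782697418244405 0.07304692417915871
```

View pics/w9.png

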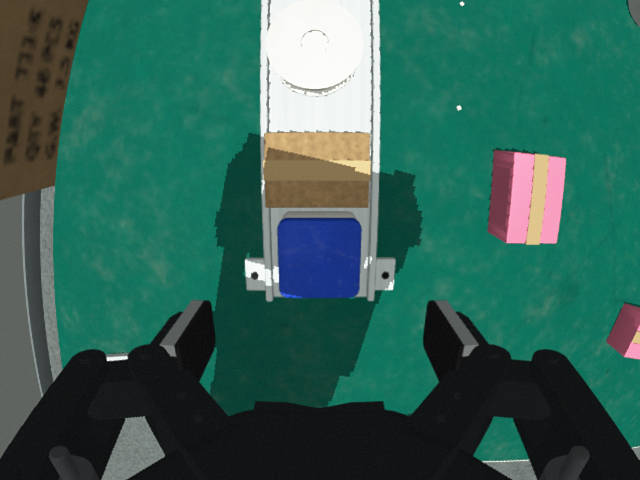

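Call:
jog_arm(
  deltas=[-0.04,0,0.007,0.001,-0.0025,0,0.62,-0.076,0,0.007,0.001,-0.0025,0,0.62,-0.076,0,0.007,0.001,-0.0025,0,0.62,-0.076,0,0.007,0.001,-0.0025,0,0.62,-0.076,0,0.007,0.001,-0.0025,0,0.62,-0.076,0,0.007,0.001,-0.0025,0,0.62,-0.076,0,0.007,0.001,-0.0025,0,0.62],
)

```text
time_s: 12.15
position: [0.3834, 0.095, 0.101]
tool_rot: [[0.974, 0.228, -0.008], [0.228, -0.974, -0.001], [-0.008, -0.001, -1.0]]
ft_force: [0.0, 0.6, -0.3]
grip_width: 0.0167
```

Run:
```python
from h import *
go(np.r_[tray(-150),.016],13.1)
im=eyes.get_image('wrist');cv2.imwrite('pics/w10.png',im[:,:,::-1])
```

```text
t 12.15 pos [0.3834 0.095  0.101 ] al 13.15 w 0.0167 F [ 0.   0.6 -0.3]
delta [0.0027 0.0003 0.1133] [-0.0004  0.0026  0.0003] rows 2.0384642673890654 0.066508106602711
```

View pics/w10.png

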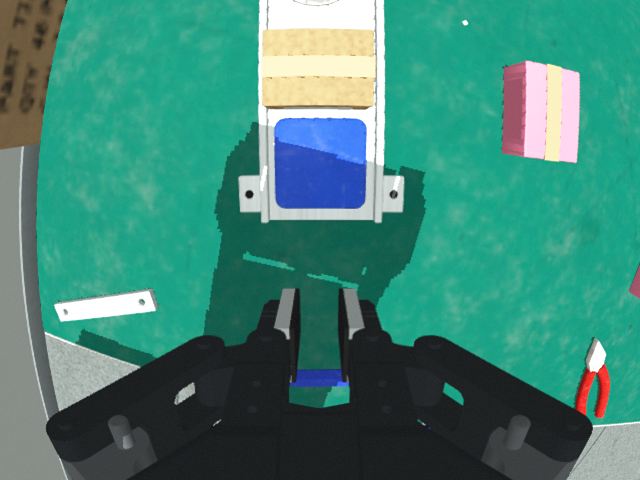

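Call:
jog_arm(
  deltas=[0.002,0,0.04,0,0.0026,0,0.62,0.002,0,0.08,0,0.0026,0,0.62,0.002,0,0.11,0,0.0026,0,0.62,0.002,0,0.11,0,0.0026,0,0.62,0.002,0,0.11,0,0.0026,0,0.62],
)

```text
time_s: 12.62
position: [0.3834, 0.0953, 0.0184]
tool_rot: [[0.974, 0.228, -0.003], [0.228, -0.974, 0.001], [-0.002, -0.002, -1.0]]
ft_force: [0.4, -0.2, 0.6]
grip_width: 0.0161
```

Run:
```python
from h import *
go(np.r_[tray(-105),.018],13.1)
print(totray(env.observe()['position']))
```

```text
t 12.62 pos [0.3834 0.0953 0.0184] al 13.15 w 0.0161 F [ 0.4 -0.2  0.6]
delta [0.0617 0.0006 0.0004] [-0.0006  0.0007  0.0003] rows 1.1100466100955932 0.025007949494124902
[-151.28511538    0.42361718]
```

Call:
jog_arm(
  deltas=[0.008,0,0,0,0,0,0.62,0.016,0,0,0,0,0,0.62,0.024,0,0,0,0,0,0.62,0.032,0,0,0,0,0,0.62,0.04,0,0,0,0,0,0.62,0.047,0,0,0,0,0,0.62,0.053,0,0,0,0,0,0.62,0.058,0,0,0,0,0,0.62,0.062,0,0,0,0,0,0.62,0.062,0,0,0,0,0,0.62],
)

```text
time_s: 13.45
position: [0.4293, 0.1059, 0.0187]
tool_rot: [[0.974, 0.227, 0.0], [0.227, -0.974, 0.001], [0.0, -0.001, -1.0]]
ft_force: [-0.0, 0.7, -0.2]
grip_width: 0.0159
```

Run:
```python
from h import *
go(np.r_[tray(-90),.018],13.1)
print(totray(env.observe()['position']))
im=eyes.get_image('side');cv2.imwrite('pics/s11.png',cv2.resize(im[220:340,160:360,::-1],None,fx=4,fy=4,interpolation=cv2.INTER_CUBIC))
im=eyes.get_image('wrist');cv2.imwrite('pics/w11.png',im[:,:,::-1])
```

```text
t 13.45 pos [0.4293 0.1059 0.0187] al 13.15 w 0.0159 F [-0.   0.7 -0.2]
delta [0.0188 0.0004 0.0009] [-0.0004 -0.0001  0.0003] rows 0.3389129371574688 0.0118475579966603
[-104.11213606    0.32193835]
```

View pics/s11.png

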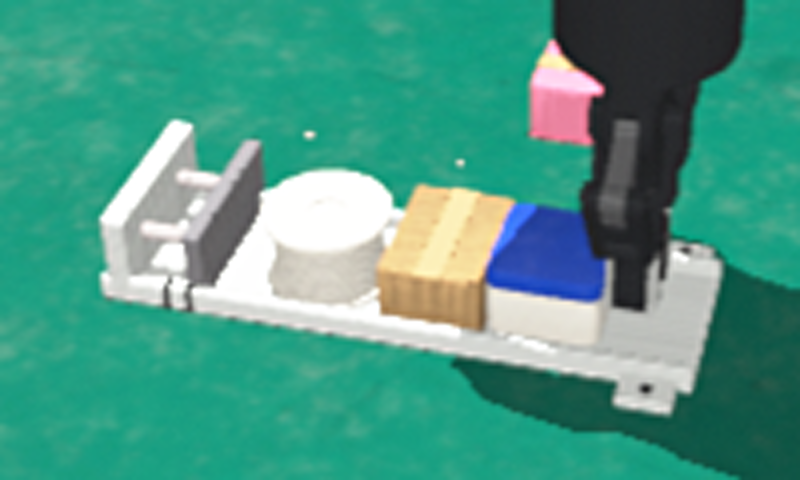

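View pics/w11.png

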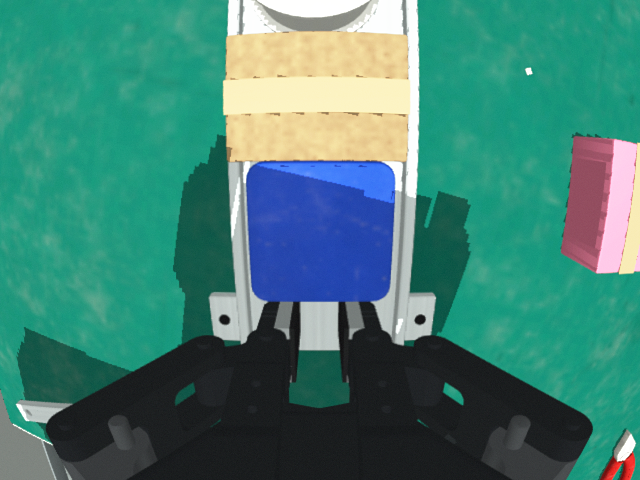

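Call:
jog_arm(
  deltas=[0.004,0,0,0,0,0,0.62,0.008,0,0,0,0,0,0.62,0.012,0,0,0,0,0,0.62,0.015,0,0,0,0,0,0.62,0.018,0,0,0,0,0,0.62,0.021,0,0,0,0,0,0.62,0.021,0,0,0,0,0,0.62],
)

```text
time_s: 14.13
position: [0.4446, 0.1095, 0.0187]
tool_rot: [[0.974, 0.227, 0.0], [0.227, -0.974, 0.001], [0.0, -0.001, -1.0]]
ft_force: [-0.5, -0.9, -0.3]
grip_width: 0.0161
```

Run:
```python
from h import *
go(np.r_[tray(-80),.018],13.1)
print(totray(env.observe()['position']))
im=eyes.get_image('side');cv2.imwrite('pics/s12.png',cv2.resize(im[220:340,160:360,::-1],None,fx=4,fy=4,interpolation=cv2.INTER_CUBIC))
```

```text
t 14.13 pos [0.4446 0.1095 0.0187] al 13.15 w 0.0161 F [-0.5 -0.9 -0.3]
delta [0.0112 0.0005 0.0009] [-0.0004 -0.0001  0.0003] rows 0.20322205619651884 0.012006060958169827
[-88.4377285   0.3421708]
```

View pics/s12.png

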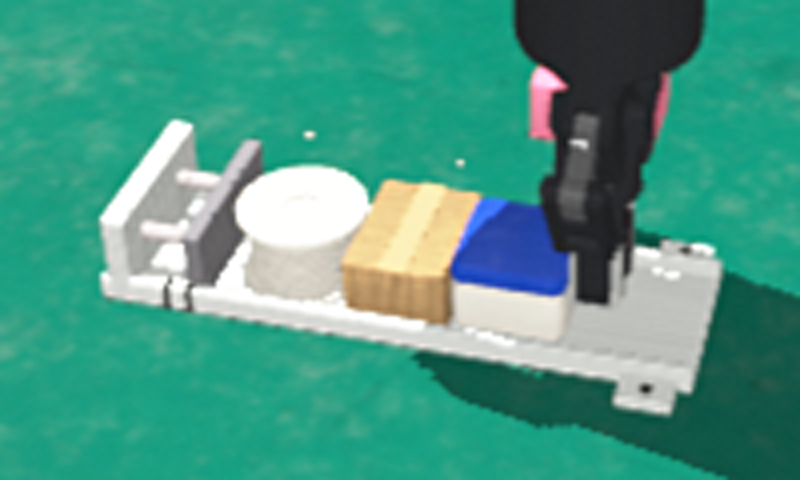

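Call:
jog_arm(
  deltas=[0.002,0,0,0,0,0,0.62,0.004,0,0,0,0,0,0.62,0.006,0,0,0,0,0,0.62,0.008,0,0,0,0,0,0.62,0.01,0,0,0,0,0,0.62,0.012,0,0,0,0,0,0.62,0.012,0,0,0,0,0,0.62,0.012,0,0,0,0,0,0.62],
)

```text
time_s: 14.85
position: [0.4529, 0.1115, 0.0187]
tool_rot: [[0.974, 0.227, -0.0], [0.227, -0.974, 0.001], [0.0, -0.001, -1.0]]
ft_force: [-1.2, -0.3, 0.8]
grip_width: 0.0161
```

Run:
```python
from h import *
go(np.r_[tray(-75),.018],13.1)
print(totray(env.observe()['position']))
im=eyes.get_image('side');cv2.imwrite('pics/s13.png',cv2.resize(im[220:340,160:360,::-1],None,fx=4,fy=4,interpolation=cv2.INTER_CUBIC))
for i in range(1):
  print(env.observe()['ft_force'])
```

```text
t 14.85 pos [0.4529 0.1115 0.0187] al 13.15 w 0.0161 F [-1.2 -0.3  0.8]
delta [0.0065 0.0006 0.0009] [-0.0004 -0.      0.0003] rows 0.11901797835150218 0.012214626530015696
[-79.89456871   0.42808357]
[-1.3246812  -0.48585905  0.23758006]
```

View pics/s13.png

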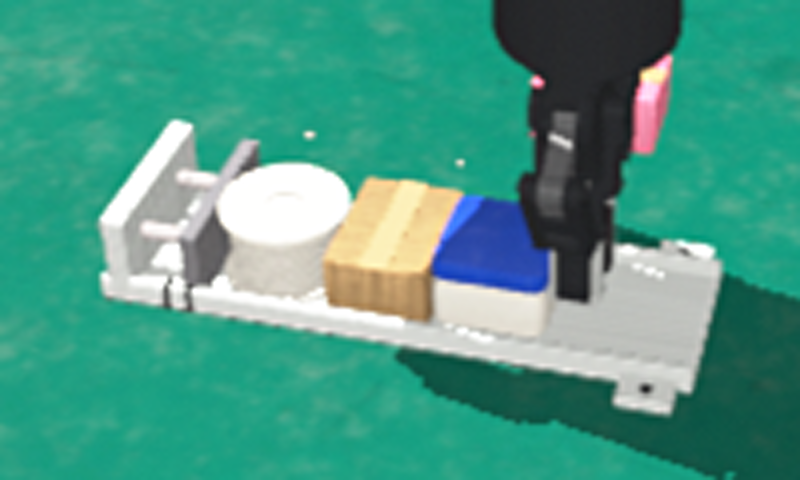

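Call:
jog_arm(
  deltas=[0.0015,0,0,0,0,0,0.62,0.003,0,0,0,0,0,0.62,0.0045,0,0,0,0,0,0.62,0.006,0,0,0,0,0,0.62,0.0075,0,0,0,0,0,0.62,0.0095,0,0,0,0,0,0.62,0.0095,0,0,0,0,0,0.62,0.0095,0,0,0,0,0,0.62,0.0095,0,0,0,0,0,0.62],
)

```text
time_s: 15.65
position: [0.4579, 0.113, 0.0185]
tool_rot: [[0.974, 0.228, -0.005], [0.228, -0.974, 0.001], [-0.004, -0.002, -1.0]]
ft_force: [-9.4, -2.4, 7.0]
grip_width: 0.0162
```

Run:
```python
from h import *
go(np.r_[tray(-70),.018],13.1)
print(totray(env.observe()['position']))
c,s=np.cos(np.radians(13.1)),np.sin(np.radians(13.1))
for i in range(3):
  im=eyes.get_image('side');f=env.observe()['ft_force'];print(f[0]*c+f[1]*s,f[2])
cv2.imwrite('pics/s14f.png',im[:,:,::-1])
cv2.imwrite('pics/s14.png',cv2.resize(im[240:310,170:270,::-1],None,fx=8,fy=8,interpolation=cv2.INTER_CUBIC))
# projected expectations
for x in(80,87,92,97,104): print(x,[((proj('side',np.r_[tray(x,y),z])-[170,240])*8).round(0).tolist() for y,z in((38,.041),(38,.012),(39,.012),(-38,.041))])
```

```text
t 15.65 pos [0.4579 0.113  0.0185] al 13.17 w 0.0162 F [-9.4 -2.4  7. ]
delta [0.0062 0.001  0.0007] [-0.0006  0.0014  0.0004] rows 0.11362981882539652 0.03881478555456948
[-74.64529987   0.76303633]
-9.549540015372465 4.9246448283727515
-9.348409366942873 5.99913133918085
-9.700030583981274 6.286650184595627
80 [[311.0, 317.0], [324.0, 423.0], [322.0, 425.0], [441.0, 118.0]]
87 [[280.0, 312.0], [294.0, 418.0], [292.0, 421.0], [413.0, 114.0]]
92 [[258.0, 309.0], [272.0, 414.0], [270.0, 417.0], [392.0, 111.0]]
97 [[236.0, 305.0], [251.0, 411.0], [249.0, 413.0], [372.0, 108.0]]
104 [[205.0, 300.0], [220.0, 406.0], [219.0, 409.0], [343.0, 104.0]]
```

View pics/s14.png

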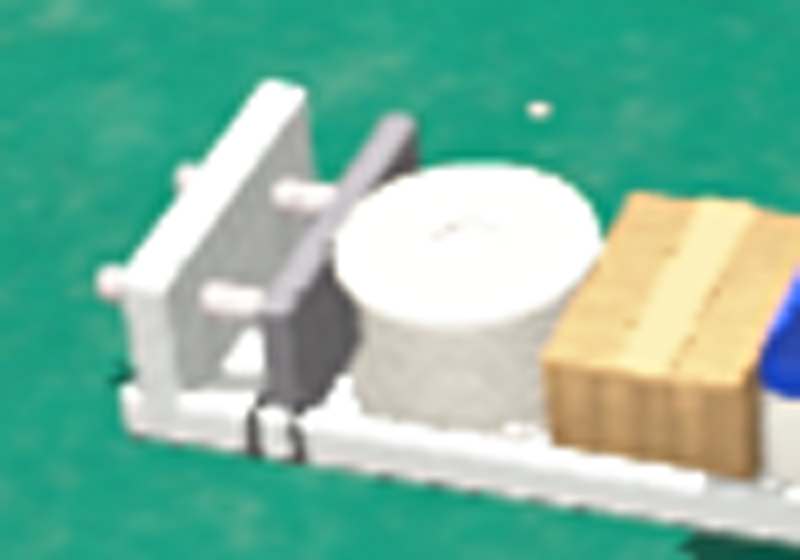

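```bash
cat > pad.py <<'E'
from h import *
import sys
def padest(name,im):
    a=cv2.imread(f'pics/{name}0.png')
    U=8;out=[]
    X0=np.r_[tray(83,36),.041]
    p0=proj(name,X0);d=proj(name,np.r_[tray(93,36),.041])-p0   # px per 10mm
    up=lambda q:cv2.resize(q,None,fx=U,fy=U,interpolation=cv2.INTER_CUBIC)
    for y in (36,30,-30):
        c=np.round(proj(name,np.r_[tray(83,y),.036])).astype(int);r=7
        T=up(a[c[1]-r:c[1]+r,c[0]-r:c[0]+r]);R=20
        S=up(im[c[1]-R:c[1]+R,c[0]-R:c[0]+R])
        m=cv2.matchTemplate(S,T,cv2.TM_CCOEFF_NORMED)
        best=max(((m[int(round((R-r+d[1]*k/10)*U))+j,int(round((R-r+d[0]*k/10)*U))+i],k) for k in np.arange(-3,26,.2) for i in(-2,0,2) for j in(-2,0,2) if 0<=int(round((R-r+d[1]*k/10)*U))+j<m.shape[0] and 0<=int(round((R-r+d[0]*k/10)*U))+i<m.shape[1]))
        out.append((y,round(float(best[1]),1),round(float(best[0]),3)))
    return out
if __name__=='__main__':
    for n in('side','top'):
        im=eyes.get_image(n)[:,:,::-1].copy();cv2.imwrite(f'pics/{n}_{sys.argv[1]}.png',im);print(n,padest(n,im))
    s=env.observe();f=s['ft_force'];print(s['time_s'],totray(s['position']),f[0]*.974+f[1]*.227,f[2])
E
python3 pad.py a
python3 - <<'E'
import cv2
a=cv2.imread('pics/side0.png')[240:310,170:270];b=cv2.imread('pics/side_a.png')[240:310,170:270]
t=cv2.imread('pics/top_a.png')[165:265,215:300]
cv2.imwrite('pics/t14.png',cv2.resize(t,None,fx=6,fy=6,interpolation=cv2.INTER_CUBIC))
E
```

```text
side [(36, 6.2, 0.93), (30, 6.4, 0.891), (-30, 6.6, 0.479)]
top [(36, 6.0, 0.907), (30, 5.8, 0.862), (-30, 6.8, 0.876)]
15.9 [-74.6522975    0.74409726] -9.713784674007861 6.186484603214857
```

View pics/t14.png

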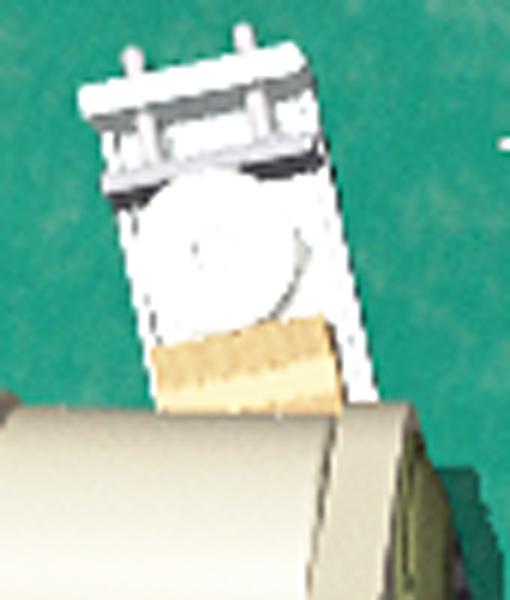

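Call:
jog_arm(
  deltas=[0.001,0,-0.0005,0,0,0,0.62,0.002,0,-0.001,0,0,0,0.62,0.003,0,-0.001,0,0,0,0.62,0.004,0,-0.001,0,0,0,0.62,0.005,0,-0.001,0,0,0,0.62,0.006,0,-0.001,0,0,0,0.62,0.007,0,-0.001,0,0,0,0.62,0.0075,0,-0.001,0,0,0,0.62,0.0075,0,-0.001,0,0,0,0.62,0.0075,0,-0.001,0,0,0,0.62],
)

```text
time_s: 16.73
position: [0.4619, 0.1142, 0.0187]
tool_rot: [[0.974, 0.228, -0.008], [0.228, -0.974, 0.001], [-0.008, -0.003, -1.0]]
ft_force: [-13.1, -2.8, 3.2]
grip_width: 0.0161
```

```bash
python3 pad.py b
```

```text
side [(36, 9.2, 0.838), (30, 10.4, 0.789), (-30, 10.0, 0.469)]
top [(36, 10.4, 0.91), (30, 10.0, 0.858), (-30, 9.8, 0.86)]
16.8333 [-70.44088326   1.06994551] -12.713027884276508 4.405321306484215
```

Call:
jog_arm(
  deltas=[0.001,0,0,0,0,0,0.62,0.002,0,0,0,0,0,0.62,0.003,0,0,0,0,0,0.62,0.003,0,0,0,0,0,0.62,0.003,0,0,0,0,0,0.62],
)

```text
time_s: 17.25
position: [0.4636, 0.1147, 0.0186]
tool_rot: [[0.974, 0.228, -0.01], [0.228, -0.974, 0.001], [-0.009, -0.003, -1.0]]
ft_force: [-13.8, -3.2, 4.7]
grip_width: 0.0163
```

```bash
python3 pad.py c
python3 - <<'E'
import cv2
for n,(y0,y1,x0,x1) in dict(side=(240,330,170,330),top=(165,265,215,300)).items():
    t=cv2.imread(f'pics/{n}_c.png')[y0:y1,x0:x1]
    cv2.imwrite(f'pics/{n}_cz.png',cv2.resize(t,None,fx=5,fy=5,interpolation=cv2.INTER_CUBIC))
E
```

```text
side [(36, 10.6, 0.816), (30, 12.0, 0.77), (-30, 11.6, 0.455)]
top [(36, 11.6, 0.884), (30, 11.2, 0.822), (-30, 11.4, 0.841)]
17.35 [-68.70915996   1.15679633] -14.561711935538934 4.738757784184817
```

View pics/side_cz.png

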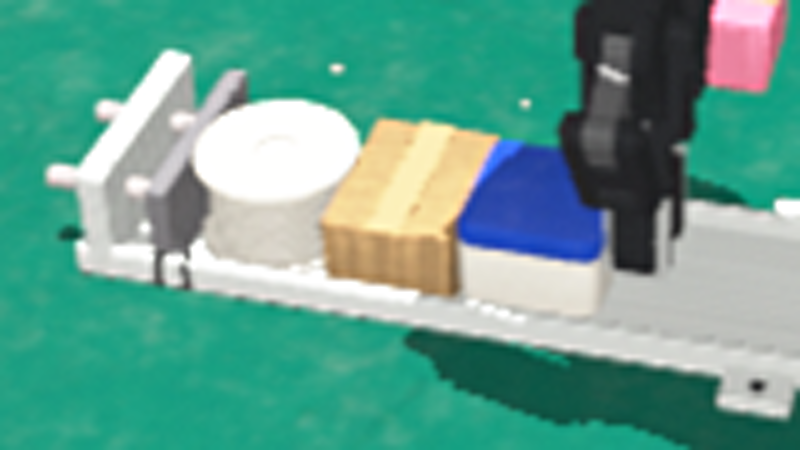

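View pics/top_cz.png

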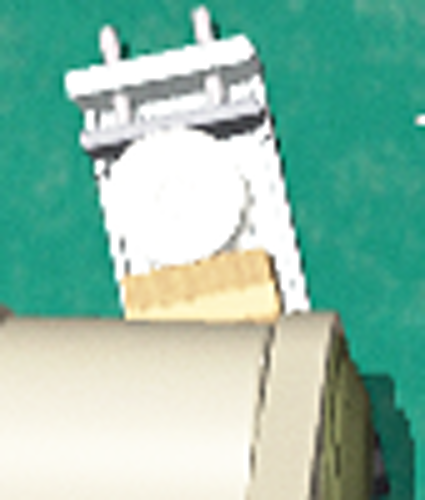

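Call:
jog_arm(
  deltas=[0,0,0,0,0,0,0.62,0,0,0,0,0,0,0.62,0,0,0,0,0,0,0.62,0,0,0,0,0,0,0.62,0,0,0,0,0,0,0.62,0,0,0,0,0,0,0.62,0,0,0,0,0,0,0.62,0,0,0,0,0,0,0.62],
)

```text
time_s: 18.02
position: [0.4636, 0.1148, 0.0186]
tool_rot: [[0.974, 0.228, -0.01], [0.228, -0.974, 0.001], [-0.009, -0.003, -1.0]]
ft_force: [-13.7, -2.9, 3.8]
grip_width: 0.0163
```

```bash
python3 pad.py d
python3 - <<'E'
from h import *
im=eyes.get_image('wrist');cv2.imwrite('pics/wd.png',im[:,:,::-1])
t=cv2.imread('pics/side_d.png')[240:310,170:250]
cv2.imwrite('pics/side_dz.png',cv2.resize(t,None,fx=8,fy=8,interpolation=cv2.INTER_CUBIC))
E
```

```text
side [(36, 10.6, 0.816), (30, 12.0, 0.77), (-30, 11.6, 0.455)]
top [(36, 11.6, 0.884), (30, 11.2, 0.822), (-30, 11.4, 0.842)]
18.1167 [-68.73682151   1.15856136] -13.520088130603993 4.386420408233778
```

View pics/wd.png

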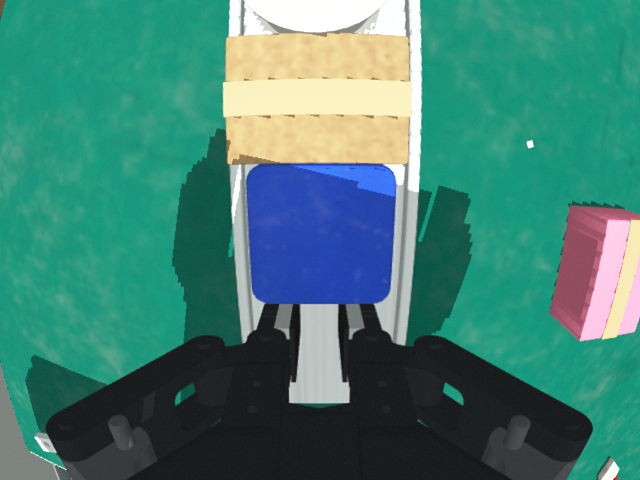

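View pics/side_dz.png

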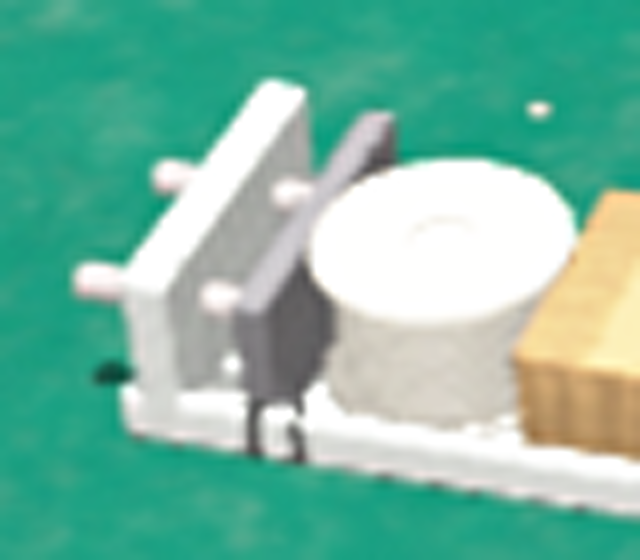

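Run:
```python
from rig import close_job
print(close_job())
```

```text
the job is handed in; nothing more can be done
None
```

The tray is packed and handed in at about 18 s, with the arm still pushing. I laid the carton crosswise behind the spool and the finger-cot box flat and square behind it. The fingers then pushed the row, through the back of the box, against the sprung pad.

- **Pad position:** in the side view the pad's face stands midway between the two marks. Matching the pad against the starting pictures gave about 11.5 mm of travel, with single readings from 10.6 to 12.0. The distance the tool moved gave about 12 mm. It is well short of the 24 mm stop.
- **Steady hold:** over a 0.7 s hold before hand-in, neither the tool nor the pad moved measurably. In the last views the row is tight and straight.
- **Force disagreement:** the wrist read 13.5–14.5 N along the channel, but the spring alone should need about 9.5 N. I put the difference down to friction, as the fingers also press down with about 4 N, but I did not check this. I set the position by the marks rather than by the force.
- **Left alone:** I did not touch the bar, the cutters, the jar or the pink and turquoise look-alikes.

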